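# Check the photometer with its stoppered reference cell

### The job

Run the photometer's reference check: slide its hatch fully open, take the tall stoppered cell out of the slanted draining rack, and lower it (do not drop it) upright and fully home into the cell holder in the chamber, with its two clear faces towards the two round light ports. Handle that cell only by its ribbed sides or stopper, never with the fingers on the clear faces. Then slide the hatch fully shut and press the read key all the way down; leave the short cell, the wash bottle and the marker where they are.

Things in the scene. Friction and masses are not known exactly. Their poses are not given: they have to be found in the camera images.
- photometer: White bench photometer, fixed, right of the rack: 270 mm wide (its y), deck 180 mm deep (x = -90 to 90) at z = 130 mm, a low sloping console in front (to x = -138). Origin: centre of the deck box, on the table; x to its rear, y to its left. The light path runs along its y. On the deck two guide rails at x = +-73 mm, 8 mm high; hatch over the chamber; read key to the right of it.
- light_port (a point): Centre of the left light port, a round lens barrel (22 mm across, 10 mm long) on the left chamber wall, 46 mm above the table; its twin faces it on the right wall; the beam runs between them along the photometer's y. The chamber is an open well in the deck, 120 mm in x, 80 mm in y, floor at z = 18 mm, centred on the cell holder: room for the fingers round the cell.
- cell_holder (a point): Centre of the floor of the aluminium cell holder, at (0, -15, 20) mm in the photometer's frame, same axes. A square pocket, 39 mm inside, 40 mm high plus a 5 mm flared lead-in; the deck is 110 mm above. It takes a cell at every quarter turn; clear faces must face +-y, towards the light ports.
- hatch (a joint): Grey sliding hatch over the chamber (138 mm in x, 96 mm in y, top 6.5 mm above the deck). Value in m: 0 shut against its stop, 0.095 fully open; it grows as the hatch slides along the photometer's +y (to its left) and stays where it is left; about 5 N of friction, 9 N when moved at 0.1 m/s; pushed hard against its stop it can spring back some mm when let go.
- hatch_grip (a point): Top centre of the black upright fin on the hatch, to be pinched from above across y: 12 mm thick in y, 56 mm long in x, its top 31.5 mm above the deck and 25 mm above the hatch plate. Moves with the hatch. Photometer's axes.
- read_key (a joint): Round black spring key (30 mm) in a grey housing on the deck right of the chamber. Value in m: 0 up, 0.006 fully down; takes about 4 N straight down and springs back.
- read_key_top (a point): Centre of the top face of the read key, moves with it. 85 mm from the chamber centre along the photometer's -y.
- drain_rack: White slanted draining rack, fixed, 140 mm wide (its y), 130 mm deep. Origin on the table under the middle of its two pockets; +x away from the robot. Square pockets (38.5 mm inside, 40 mm deep) at y = +40 and -40 mm; floor centres 36 mm above the table; pocket axes lean 30 degrees from vertical, tops towards -x (the robot).
- ref_cell: Tall stoppered cell: 36 x 36 mm, body 90 mm tall, black stopper to 94 mm (34 mm wide) with a 22 mm knob to 103 mm; grey filter plate inside; 0.13 to 0.21 kg. Origin: centre of its underside; z to the stopper; x through its two clear faces; pale ribbed sides at +-y (36 mm apart, grip there at z = 50 to 88 mm). Leans 30 degrees in either rack pocket, clear faces to the robot and away, 40 mm deep.
- ref_cell_windows: The two clear glass faces of the tall cell (30 mm wide, full height, at x = +-18 mm in its frame). Same origin and axes as the cell. Not to be touched by the fingers.
- short_cell: The short open cell without a stopper: 36 x 36 mm, 66 mm tall, otherwise alike, in the other pocket, 80 mm from the tall one. Stays there. Origin: centre of its underside.
- wash_bottle: White wash bottle, 43 mm round, 128 mm tall, standing behind the rack. Origin: centre of its underside. Bystander.
- marker: Marker pen, 126 mm long and 11 mm thick, lying in front of the rack, across. Origin: under its middle. Bystander.
Things that resemble listed ones, but are neither listed nor needed, are in the scene too. What is shaped like the ref_cell but yellow is not meant.

How it is judged (in metres and radians):
On the way, in this order (a step that is already met when the one before it is completed fails the run):
1. the hatch is slid fully open (value of joint hatch above 0.085 m), for 0.2 s.
2. the tall cell is lifted out of the rack (distance of ref_cell from where it was at the start of the episode above 0.06 m and height (world z) of ref_cell above 0.075 m), for 0.2 s.
3. the tall cell stands released, fully home in the holder, clear faces towards the light ports (horizontal distance between ref_cell and cell_holder below 0.004 m and z of ref_cell in the frame of cell_holder below 0.004 m and angle between ref_cell's own z axis and vertical below 0.1 rad and angle between the x axis of ref_cell and the y axis of photometer, either way round below 0.12 rad and contact force between the fingers and ref_cell below 0.1 N), for 0.3 s.
4. the hatch is fully shut over it (value of joint hatch below 0.004 m and horizontal distance between ref_cell and cell_holder below 0.004 m and z of ref_cell in the frame of cell_holder below 0.004 m and angle between ref_cell's own z axis and vertical below 0.1 rad and angle between the x axis of ref_cell and the y axis of photometer, either way round below 0.12 rad), for 0.2 s.
5. the read key is pressed down with the cell seated and the hatch shut (all of step 4 and value of joint read_key above 0.0045 m), for 0.05 s.
At the end, for the whole second after the job is handed in: Tall cell at rest in the holder: within 4 mm of its centre and floor, upright within 0.1 rad, clear faces square to the light path within 0.12 rad; hatch shut within 4 mm; read key back up (under 2 mm); short cell within 15 mm of where it stood (all of step 4 and value of joint read_key below 0.002 m and linear speed of ref_cell below 0.02 m/s and distance of short_cell from where it was at the start of the episode below 0.015 m); the robot touches nothing.
It fails at once if the fingers press on the clear faces of the tall cell (contact force between the fingers and ref_cell_windows above 0.5 N).
It fails at once if the tall cell is dropped into the holder (faster than 0.4 m/s in its last 30 mm) (horizontal distance between ref_cell and cell_holder below 0.02 m and z of ref_cell in the frame of cell_holder below 0.03 m and linear speed of ref_cell above 0.4 m/s).
It fails at once if the short cell is pulled out of its pocket or knocked (distance of short_cell from where it was at the start of the episode above 0.015 m).
It fails at once if a bystander (wash bottle, marker) is shoved more than 30 mm (distance of any of wash_bottle, marker from where it was at the start of the episode above 0.03 m).
It also fails if it takes over 72 s, if anything falls off the work surface, if the arm or the gripper's body presses on something with over 40 N, if the wrist force passes 120 N, or if a joint passes its speed limit or range.

### The arm

A 6-joint arm with a two-finger parallel gripper is mounted at the origin on a cart in front of the work surface, level with it; the furniture and walls round the work are solid. World frame = base frame: x ahead of the robot, y to its left, z up, the work surface at z = 0. Lengths are in mm, angles in degrees, forces in N, time in s.
With the tool pointing down it reaches from about 300 to 850 mm from the base axis. Payload 4.2 kg.
Tool frame: the origin (TCP) lies at the very end of the fingers, on their centre line; the grasp point (between the pads) lies 19 mm behind it (env.tcp_to_grasp is the distance from the TCP to the grasp point, in mm); z points along the fingers, y is the line along which they close (so a half turn about z gives the same grasp; the last joint's range is limited). The gripper opens to 91 mm and grips with 3 to 60 N. Pads are 32 mm wide; open, the fingers measure 118 mm over their backs; the gripper's body (76 mm by 178 mm) begins 60 mm behind the grasp point.
Start: joints at [69.099, 18.312, 89.639, -0, 72.044, -1.146], TCP at [194.358, 541.173, 213.976] pointing down, gripper open.
Joint ranges: [-177.97, 177.97], [-48.28, 115.42], [12.27, 149.76], [-77.06, 257.06], [2.81, 150.46], [-146.56, 146.56]. Speed limits (degrees/s): [147.25, 147.25, 180, 180, 180, 180].

### API

Orientations are given as [roll, pitch, yaw] about the fixed x, y, z axes, in that order (R = Rz(yaw) Ry(pitch) Rx(roll)).
In Python, from workcell import env gives the robot as it stands.
- The arm moves only by the tool move_arm, never from a script. Its argument "plan" is a list of rows, each a list of 3 entries, a list of its own where there are three numbers: the shift along the world's x, y, z in cm, then the turn about the world's z in degrees, then the closure, from 0 (fully open) to 1 (shut). In form: [[[x, y, z], turn, claw], ...]. A call has 1 to 5 rows; each row shifts and turns the commanded pose from where the row before left it; what a row does not reach is not made up. A row lasts 1/10 s, in which the tool goes at most 50 mm and 8.59 degrees, less where a joint would pass 70% of its speed; a pose out of reach is approached as far as the arm can. A call is refused whole if a number of a shift passes 5 or a number of a turn 8.59, either way. A call with a gripper value outside its range is refused whole. The fingers move at their own pace and stop on an object; "squeeze" is the grip in N (left out, the last holds). Time passes only in rows, so rows that do not move let the fingers close. It gives the time, the measured TCP pose, the force, the opening and the grip force at its end, in the units of the state.
- env.state(): the state, without advancing time (a new reading comes with each control period).
- env.grab_frame(name): name is "side" or "top" or "wrist"; returns a dict with "frame" (420x560x3 uint8, red, green, blue), "z_map" (420x560 float32, mm along the optical axis (not along the pixel's ray), 0 where there is no reading), "fovy" (degrees; the focal length in pixels is half the picture's height over the tangent of half this angle, whatever the lens; pixels are square), "cx", "cy" (the principal point, pixels), "position" and "orientation" of the camera in the world. Camera axes: x right, y down, z forward; pixel columns grow to the right and rows downward; lengths in mm; the calibration is good to about 2 mm. A picture is of the moment at which its call begins.
- env.job_done(): hands the job in; it is judged then, once.
Trained networks look in a picture, given as the dict that the camera call returned (one of the last four; its "shot" number tells which), for a name from the list of things; names that differ only in an ending like _2 or _b are one class to them, and where a whole thing is asked for, a point or a joint stands for the part that bears it (a point fixed in the world has none). Each returns a list of dicts, best first, with "score" (0 to 1); they miss things now and then, are a little off and sometimes report something else, mostly with a low value. They report only what shows in the picture. A call takes as long as a camera call. They do not tell look-alikes from the thing itself.
- env.search_frame(picture, label): "point" ([column, row] in pixels, amid what is visible of it).
- env.landmark_of(picture, label): "point" ([column, row] in pixels: a listed point, or the origin of a listed thing).
The state is a dict: "time_s": time; "qpos": joint angles; "qvel": joint speeds; "effort": joint torques, N m; "ee_pos": TCP position; "ee_rot": TCP orientation; "force": force on the tool from outside, world axes, zero at the start; "torque": the same for the moment, N m; "gripper_width": finger opening in mm; "gripper_force": force on a finger pad.
Only numpy, scipy, OpenCV 4.12 (cv2) and the standard library are available. Lean on these libraries where they do the work, as an engineer would, in place of code of your own. Each camera call takes 0.05 s, during which the arm holds its last target. There are 200 camera calls.

## Working session

There is one attempt and no reset: what is moved stays moved. The work goes in short steps, Python scripts to look and compute and a tool call to move; the robot and the scene stay as the last step left them, time stands still between calls to the robot, and variables do not carry over. Pictures are saved under pics/ and viewed, at most 10 in all, crops included, and the job is handed in when it is done.

Besides the shell and the picture viewer there is one more tool, called after "Request:" by a JSON object that holds its "op" and its "data". move_arm: Moves the arm, as the interface text tells. Its arguments: {"type":"object","properties":{"plan":{"type":"array","items":{"type":"array"}},"squeeze":{"type":"number"}},"required":["plan"]}

```bash
mkdir -p pics
cat > h.py <<'E'
import numpy as np,cv2
from scipy.spatial.transform import Rotation as R
from workcell import env
def rot(o):
    o=np.array(o,float)
    return o if o.shape==(3,3) else (R.from_euler('xyz',o,degrees=True).as_matrix() if o.size==3 else R.from_quat(o).as_matrix())
def K(p): return p['frame'].shape[0]/2/np.tan(np.radians(p['fovy'])/2)
def ray(p,uv):
    f=K(p); d=np.array([(uv[0]-p['cx'])/f,(uv[1]-p['cy'])/f,1]); return np.array(p['position'],float),rot(p['orientation'])@d
def at(p,uv,z=None,w=2):
    c,d=ray(p,uv)
    if z is not None: return c+d*(z-c[2])/d[2]
    u,v=map(int,np.round(uv)); m=p['z_map'][max(v-w,0):v+w+1,max(u-w,0):u+w+1]; m=m[m>0]
    return c+d*np.median(m) if m.size else None
def proj(p,X):
    x=rot(p['orientation']).T@(np.array(X)-p['position']); return K(p)*x[:2]/x[2]+[p['cx'],p['cy']]
def tri(obs):
    A=np.zeros((3,3));b=np.zeros(3)
    for p,uv in obs:
        c,d=ray(p,uv); d/=np.linalg.norm(d); M=np.eye(3)-np.outer(d,d); A+=M;b+=M@c
    return np.linalg.solve(A,b)
def save(n,im): cv2.imwrite('pics/'+n,im[...,::-1])
E
python3 - <<'E'
from h import *
np.set_printoptions(precision=1,suppress=True)
ims=[]
for n in ('side','top'):
    p=env.grab_frame(n); print(n,p['position'],p['orientation'],p['fovy']); ims.append(p['frame'])
    for l in ['photometer','cell_holder','light_port','hatch_grip','read_key_top','drain_rack','ref_cell','short_cell','wash_bottle','marker']:
        for r in env.landmark_of(p,l)[:3]: print(' ',l,np.round(r['point']),round(r['score'],2),at(p,r['point']))
    save(n+'0.png',cv2.resize(p['frame'],(800,600)))
print(env.state())
E
```

```text
side [  33.4 -948.   969.2] [-126.2   -0.3  -29.1] 44.09923621140287
  photometer [308. 323.] 0.97 [ 461.4 -352.1  128. ]
  cell_holder [315. 322.] 0.97 [ 476.  -355.6  128. ]
  light_port [305. 308.] 0.74 [ 475.1 -317.8  135.7]
  hatch_grip [314. 278.] 0.72 [ 525.6 -270.1  160.1]
  read_key_top [338. 305.] 0.42 [ 532.1 -357.2  151.6]
  read_key_top [312. 276.] 0.23 [ 540.5 -242.1  135.2]
  drain_rack [263. 237.] 0.93 [548.1   9.6  62.6]
  ref_cell [252. 222.] 0.82 [551.   78.1  65.9]
  ref_cell [202. 175.] 0.73 [546.2 430.8  27.5]
  ref_cell [267. 200.] 0.7 [671.9 212.2  17.7]
  short_cell [268. 239.] 0.48 [563.1   3.9  54.4]
  wash_bottle [289. 216.] 0.98 [691.7 110.7  17.1]
  marker [232. 255.] 0.65 [471.9  45.7   3.9]
top [ 481.    50.9 1355.1] [-174.7   -0.1  -90.6] 48.2669726894889
  photometer [380. 234.] 0.93 [ 524.6 -227.5  131.6]
  light_port [404. 232.] 0.47 [ 529.4 -289.5  138.3]
  hatch_grip [406. 230.] 0.68 [ 534.  -295.3  134.9]
  hatch_grip [382. 232.] 0.24 [ 529.9 -231.9  134.9]
  read_key_top [438. 231.] 0.47 [ 529.8 -371.3  151.8]
  drain_rack [266. 220.] 0.85 [567.5  70.2  76.5]
  ref_cell [129. 227.] 0.89 [556.1 467.3   1.1]
  ref_cell [248. 223.] 0.87 [558.5 119.   83.2]
  ref_cell [216. 184.] 0.85 [675.8 213.7  32.6]
  short_cell [277. 217.] 0.46 [575.6  41.7  81.7]
  wash_bottle [248. 177.] 0.52 [688.1 120.   68.1]
  marker [272. 256.] 0.58 [467.6  56.1   4.1]
{'time_s': 1.1, 'qpos': array([69.1, 18.3, 89.6, -0. , 72. , -1.1]), 'qvel': array([-0. , -0.1,  0. ,  0. , -0. , -0. ]), 'effort': array([  0. , -41.2, -23.2,   0.1,   0. ,   0. ]), 'ee_pos': array([194.4, 541.2, 214. ]), 'ee_rot': array([180. ,   0. , 160.2]), 'force': array([-0.6, -0.3,  0. ]), 'torque': array([ 0., -0.,  0.]), 'gripper_force': 0.0, 'gripper_width': 91.39111720342062}
```

View pics/side0.png

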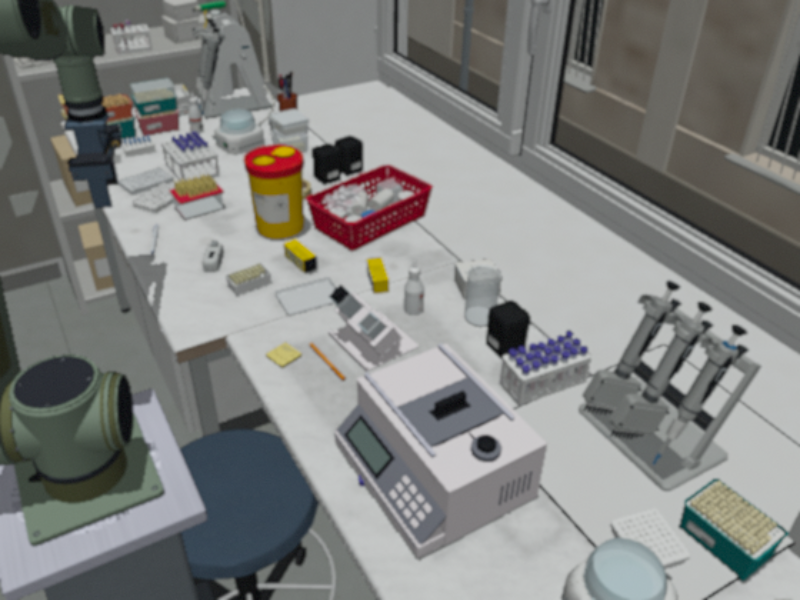

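View pics/top0.png

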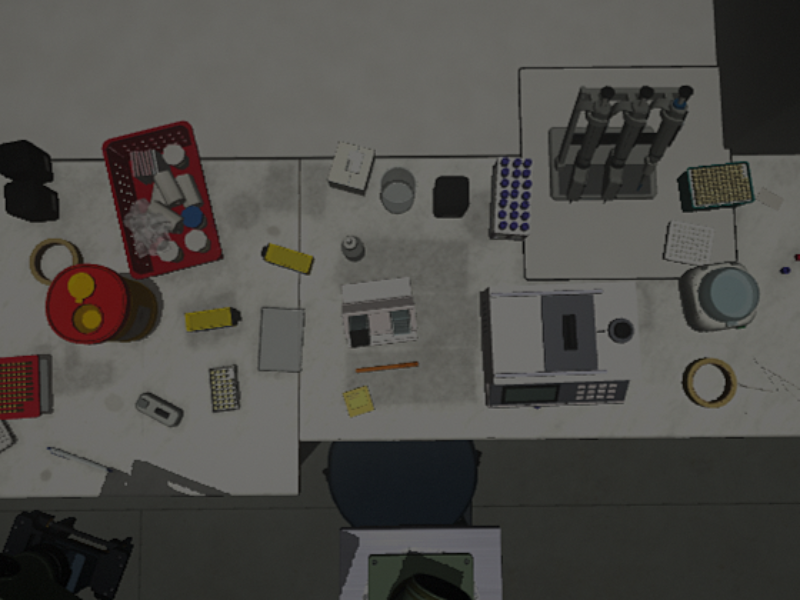

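Candidates for the tall cell: rack left pocket, top (248,223) / side (252,222), which has a black stopper; the two yellow look-alikes at top (129,227) and (216,184), which are not meant; and the short cell at top (277,217). I choose the one in the rack's left pocket and will check it close up.

Request:
{"op": "move_arm", "data": {"plan": [[[2,-4.5,0.8],2,0],[[2,-4.5,0.8],2,0],[[2,-4.5,0.8],2,0],[[2,-4.5,0.8],2,0],[[2,-4.5,0.8],2,0]]}}

```text
time_s: 1.6
ee_pos: [294.7, 314.4, 254.4]
ee_rot: [180.0, 0.0, 170.4]
force: [0.6, 0.8, 1.1]
gripper_width: 91.5
gripper_force: 0.0
```

Request:
{"op": "move_arm", "data": {"plan": [[[2,-4.5,0.8],2,0],[[2,-4.5,0.8],2,0],[[2,-4.5,0.8],2,0],[[2,-4.5,0.8],2,0],[[2,-4.5,0.8],2,0]]}}

```text
time_s: 2.1
ee_pos: [394.7, 89.3, 294.7]
ee_rot: [180.0, 0.1, -179.7]
force: [1.1, -0.0, -0.6]
gripper_width: 91.3
gripper_force: 0.0
```

```bash
cat > look.py <<'E'
from h import *
import sys
np.set_printoptions(precision=1,suppress=True)
def look(labels,name=None):
    p=env.grab_frame('wrist'); s=env.state(); print(s['time_s'],s['ee_pos'],s['ee_rot'],'cam',np.array(p['position']),p['orientation'],p['fovy'])
    for l in labels:
        for r in env.landmark_of(p,l)[:2]: print(' ',l,np.round(r['point'],1),round(r['score'],2),at(p,r['point']))
    if name: save(name,p['frame']); np.savez('pics/'+name[:-4],**{k:np.array(v) for k,v in p.items()})
    return p
E
python3 - <<'E'
from look import *
look(['drain_rack','ref_cell','short_cell','marker','wash_bottle'],'rack1.png')
E
```

```text
2.15 [398.3  82.5 295.8] [-179.6    0.3 -180. ] cam [309.8  88.9 464.8] [162.6  -0.1  90.3] 66.00083341049454
  drain_rack [275.7 276.8] 0.68 [538.4  84.4  61.2]
  ref_cell [299.  285.9] 0.83 [515.5 113.1 123. ]
  ref_cell [352.6 337.4] 0.83 [675.9 211.8  17.2]
  short_cell [297.9 343.5] 0.22 [682.6 120.7  24. ]
  marker [258.7 213.7] 0.82 [463.9  58.3   5.5]
  wash_bottle [300.8 345.7] 0.95 [682.3 125.1  29.6]
```

View pics/rack1.png

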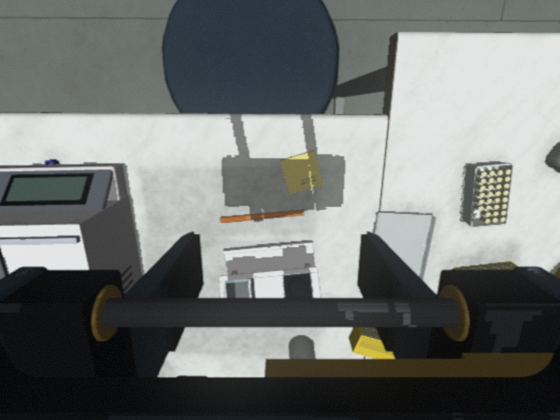

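The picture shows the rack at about (270,270), partly hidden by the gripper, with the marker at (262,215) and the photometer console at left. I'll move forward to see it clear of the fingers.

Request:
{"op": "move_arm", "data": {"plan": [[[4,0,1.5],0,0],[[4.5,0,1.5],0,0],[[4.5,0,1.5],0,0],[[0,0,0],0,0],[[0,0,0],0,0]]}}

```text
time_s: 2.9
ee_pos: [524.1, 93.1, 337.9]
ee_rot: [180.0, -0.1, -179.6]
force: [0.0, 0.6, -0.7]
gripper_width: 91.2
gripper_force: 0.0
```

Run:
```python
from look import *
look(['drain_rack','ref_cell','short_cell','marker','wash_bottle'],'rack2.png')
```

```text
2.95 [523.2  92.7 338.1] [-180.    -0.1 -179.6] cam [439.9  92.7 508.3] [162.8  -0.   90.4] 66.00083341049454
  drain_rack [269.1 192.2] 0.97 [553.4  78.4  69.7]
  ref_cell [292.5 198.2] 0.93 [553.8 110.1  98.7]
  ref_cell [353.7 257.2] 0.59 [670.4 213.6  32.9]
  short_cell [241.3 201.9] 0.63 [559.1  42.7  99.3]
  short_cell [294.  194.4] 0.45 [544.  111.2 116.2]
  marker [259.6 123.5] 0.87 [463.2  62.5   5.9]
  wash_bottle [296.7 265.5] 0.97 [682.6 121.4  39.1]
```

View pics/rack2.png

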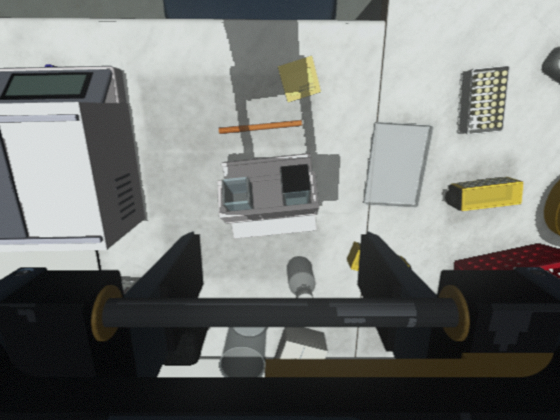

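Request:
{"op": "move_arm", "data": {"plan": [[[0,-5,0],0,0],[[0,-5,0],0,0],[[0,-5,0],0,0],[[0,-5,0],0,0],[[0,-4,0],0,0]]}}

```text
time_s: 3.7
ee_pos: [523.4, -151.1, 339.4]
ee_rot: [-180.0, 0.0, -179.8]
force: [1.2, 0.1, -0.4]
gripper_width: 91.0
gripper_force: 0.0
```

Request:
{"op": "move_arm", "data": {"plan": [[[0,-5,0],0,0],[[0,-5,0],0,0],[[0,-4,0],0,0],[[0,0,0],0,0],[[0,0,0],0,0]]}}

```text
time_s: 4.2
ee_pos: [523.7, -289.0, 338.8]
ee_rot: [179.9, -0.0, -179.9]
force: [-0.3, 0.1, 0.5]
gripper_width: 91.4
gripper_force: 0.0
```

Run:
```python
from look import *
look(['photometer','hatch_grip','read_key_top','cell_holder'],'ph1.png')
```

```text
4.25 [ 524.  -288.1  339.1] [ 179.9    0.  -179.8] cam [ 439.2 -289.2  509. ] [162.7  -0.1  90.1] 66.00083341049454
  photometer [296.2 166.4] 0.69 [ 501.5 -270.7  158.2]
  hatch_grip [293.8 187.5] 0.84 [ 524.6 -273.1  160.7]
  read_key_top [215.  191.5] 0.92 [ 531.8 -362.6  151.1]
```

View pics/ph1.png

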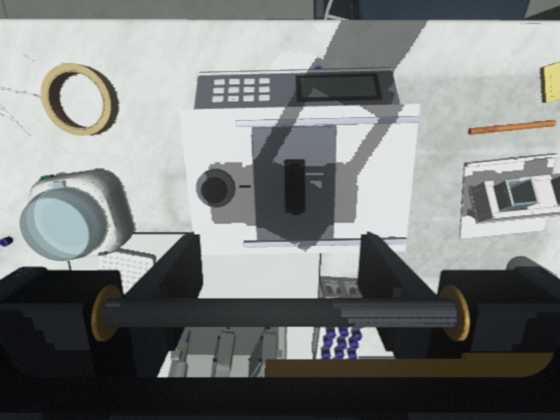

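The rack picture shows the black-stoppered tall cell at (295,180) and the short open cell at (237,190). The photometer picture shows the fin at (294,187) and the key at (214,188). Next I fit precise poses from the depth maps.

```bash
cat > cloud.py <<'E'
from h import *
np.set_printoptions(precision=1,suppress=True)
def cloud(p):
    f=K(p);v,u=np.indices(p['z_map'].shape);z=p['z_map'].astype(float)
    c=np.stack([(u-p['cx'])/f*z,(v-p['cy'])/f*z,z],-1)@rot(p['orientation']).T+p['position']
    c[z<=0]=np.nan; return c
def load(n): return dict(np.load('pics/'+n+'.npz',allow_pickle=True))
def box(P,lo,hi):
    m=np.all((P>lo)&(P<hi),-1); return P[m],m
def rect(Q): 
    (c,s,a)=cv2.minAreaRect(Q[:,:2].astype(np.float32)); return np.array(c),np.array(s),round(a,2)
E
python3 - <<'E'
from cloud import *
p=load('ph1');C=cloud(p)
fin,m=box(C,[480,-320,153],[580,-240,168]); print('fin',len(fin),rect(fin),np.median(fin,0))
key,_=box(C,[500,-395,146],[570,-340,158]); print('key',len(key),rect(key),key.mean(0),np.percentile(key[:,2],[5,50,95]))
deck,_=box(C,[400,-460,127],[650,-130,131.8]); print('deck',len(deck),rect(deck),deck[:,2].mean())
rail,_=box(C,[400,-460,136.5],[650,-130,141]); 
for q in (rail[rail[:,0]<500],rail[rail[:,0]>560]): print('rail',len(q),rect(q),q[:,:2].mean(0),np.degrees(np.polyfit(q[:,1],q[:,0],1)[0]))
# rack
p=load('rack2');C=cloud(p)
save('crop.png',cv2.resize(p['frame'][140:250,205:335],(780,660))[:600])
st,_=box(C,[480,85,136],[560,140,175]); print('stopper',len(st),st.mean(0),st.min(0),st.max(0),np.percentile(st[:,2],[50,90]))
for lo in range(60,150,5):
    q,_=box(C,[470,-10,lo],[640,165,lo+5]); 
    if len(q)>5: print(lo,len(q),q.min(0)[:2],q.max(0)[:2])
E
```

```text
fin 537 (array([ 528.4, -271.8]), array([55.2, 12.1]), 1.72) [ 527.1 -271.8  160.5]
key 515 (array([ 530.5, -365.9]), array([29.2, 28.3]), 89.53) [ 530.1 -364.9  151.1] [149.  151.2 152.6]
deck 19752 (array([ 529.1, -265.7]), array([180.6, 270.8]), 1.41) 129.49285042075087
rail 1766 (array([ 475.2, -236.1]), array([ 48.4, 204.4]), 1.42) [ 465.3 -251.4] -6.152633434633404
rail 1181 (array([ 582.1, -233.5]), array([ 45.6, 203.4]), 1.31) [ 591.1 -256.2] 2.697586980872292<stdin>:11: RuntimeWarning: Mean of empty slice.
  ret = um.true_divide(
Traceback (most recent call last):
ValueError: zero-size array to reduction operation minimum which has no identity
```

View pics/crop.png

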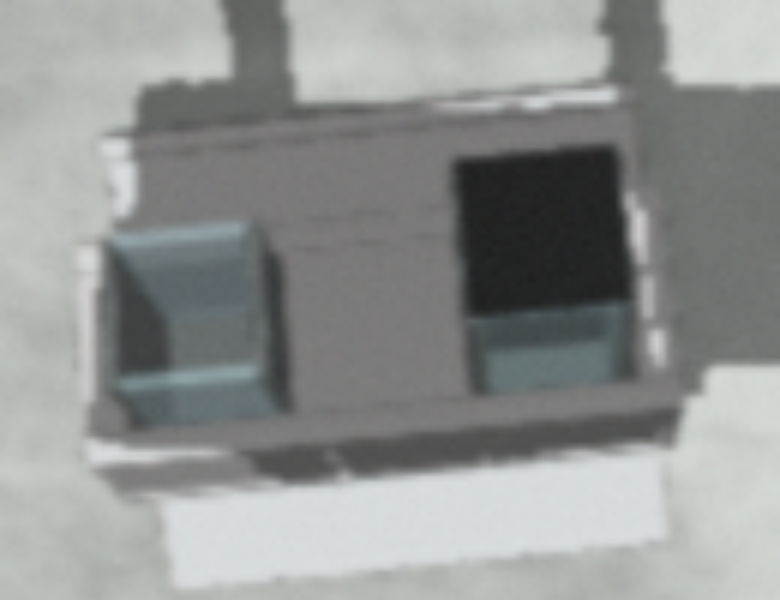

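The crop confirms the choice: the black-stoppered cell is at crop (540,230) in the rack's left pocket and the open short one at (190,330). The rack is yawed a few degrees.

Run:
```python
from cloud import *
p=load('rack2');C=cloud(p)
im=p['frame'].astype(int).sum(-1)
st,m=box(C,[470,80,85],[600,145,135]); k=im[m]<110
q=st[k]; print('black',len(q),q.min(0),q.max(0))
for a in range(95,130,4):
    s=q[(q[:,2]>a)&(q[:,2]<a+4)]
    if len(s): print(a,len(s),s.mean(0),s[:,1].min(),s[:,1].max())
# stopper plane fit: normal should lean 30deg
s=q; c=s.mean(0)
# rack side outlines per height
for lo in range(40,130,6):
    s,_=box(C,[470,0,lo],[640,165,lo+6])
    if len(s)>5: print(lo,len(s),rect(s),s.min(0)[:2],s.max(0)[:2])
r,mm=box(C,[440,-20,12],[660,190,140]);print('all',rect(r))
```

```text
black 411 [508.9  95.9 108.1] [537.7 127.8 129.3]
107 39 [511.5 108.9 109.7] 95.90332397228681 124.45711270582203
111 35 [516.7 107.8 112.9] 97.14721328080275 125.63839348467229
115 31 [523.3 110.4 117.2] 97.18002757437232 126.76120724717711
119 137 [524.  110.3 121.3] 97.17098819148954 127.84806340244313
123 136 [524.7 110.7 124.6] 98.45760040845963 125.34229691073902
127 33 [524.7 111.  127.8] 104.29588026207838 119.82965892861193
40 44 (array([576.4,  74.3]), array([ 51.6, 125.1]), 6.44) [554.9  14.9] [608.9 139.3]
46 167 (array([572.3,  76.2]), array([ 57.6, 138.3]), 6.29) [546.   10.6] [608.1 148. ]
52 204 (array([564.2,  76.2]), array([ 65.2, 138.6]), 6.48) [525.3   3.7] [602.7 146.8]
58 452 (array([562.7,  75.7]), array([ 61.6, 139.8]), 6.43) [525.1   4.1] [600.7 147.6]
64 489 (array([562.5,  75.4]), array([ 54.5, 139.9]), 6.06) [536.8   4.4] [596.7 146.5]
70 559 (array([559.6,  75.5]), array([ 53.7, 139.5]), 6.08) [536.3   6.5] [593.3 145.8]
76 789 (array([554.8,  74.7]), array([ 57.2, 139.9]), 5.96) [529.4   7. ] [589.7 146.6]
82 466 (array([552.9,  75.1]), array([ 54.5, 137.9]), 6.03) [528.8   9.2] [586.2 146.2]
88 124 (array([551.5,  74.5]), array([ 31. , 115.4]), 3.06) [537.4  16.3] [569.7 132.4]
94 143 (array([553.6,  74.3]), array([ 16.9, 115.2]), 4.41) [546.9  16.9] [566.3 132.1]
100 80 (array([534.8,  72.9]), array([ 44.1, 114.5]), 6.53) [507.9  18.6] [563.3 131.1]
106 194 (array([528.5, 112. ]), array([41.5, 36.9]), 6.88) [506.8  93.4] [550.1 131.3]
112 159 (array([527.6, 112. ]), array([35.4, 36.3]), 4.82) [510.3  94.7] [545.8 131.5]
118 379 (array([525.3, 111.9]), array([32.9, 35.2]), 6.32) [508.9  96. ] [543.  130.6]
124 178 (array([526.9, 111.5]), array([20.7, 33. ]), 6.96) [516.2  96. ] [538.9 129. ]
all (array([557.1,  74.9]), array([ 89.9, 140.2]), 6.58)
```

Request:
{"op": "move_arm", "data": {"plan": [[[0.4,1.7,-4],1.2,0.3],[[0,0,-4.5],0,0.4],[[0,0,-4.5],0,0.4],[[0,0,-4],0,0.4],[[0,0,-2.2],0,0.4]], "squeeze": 15}}

```text
time_s: 4.95
ee_pos: [526.8, -269.7, 143.7]
ee_rot: [179.8, -0.3, -178.5]
force: [-0.5, -0.1, -0.6]
gripper_width: 55.7
gripper_force: 0.0
```

Request:
{"op": "move_arm", "data": {"plan": [[[0,0,0],0,0.6],[[0,0,0],0,1],[[0,0,0],0,1],[[0,0,0],0,1],[[0,0,0],0,1]]}}

```text
time_s: 5.45
ee_pos: [528.9, -272.1, 148.4]
ee_rot: [-179.9, 0.1, -178.6]
force: [0.3, 0.1, -0.5]
gripper_width: 17.4
gripper_force: 0.0
```

Request:
{"op": "move_arm", "data": {"plan": [[[0,0,0],0,1],[[0,0,0],0,1],[[0,0.5,0],0,1],[[0,1.2,0],0,1],[[0,1.3,0],0,1]]}}

```text
time_s: 5.95
ee_pos: [528.1, -245.5, 147.9]
ee_rot: [-179.5, 0.0, -178.5]
force: [-3.1, -10.7, 3.6]
gripper_width: 12.1
gripper_force: 15.0
```

Request:
{"op": "move_arm", "data": {"plan": [[[0,1.3,0],0,1],[[0,1.3,0],0,1],[[0,1.3,0],0,1],[[0,1.1,0],0,1],[[0,0.5,0],0,1]]}}

```text
time_s: 6.45
ee_pos: [526.6, -188.7, 147.8]
ee_rot: [-179.7, -0.2, -178.5]
force: [-6.8, -7.0, 7.0]
gripper_width: 12.0
gripper_force: 15.0
```

Request:
{"op": "move_arm", "data": {"plan": [[[0,0,0],0,1],[[0,0,0],0,1]]}}

```text
time_s: 6.65
ee_pos: [526.6, -187.8, 147.9]
ee_rot: [-179.9, -0.2, -178.5]
force: [-6.2, -2.6, 7.8]
gripper_width: 11.6
gripper_force: 15.0
```

Request:
{"op": "move_arm", "data": {"plan": [[[-0.2,0.3,0],0,1],[[0,0.3,0],0,1],[[0,0,0],0,1],[[0,0,0],0,1]]}}

```text
time_s: 7.05
ee_pos: [526.5, -185.4, 147.9]
ee_rot: [-179.5, 0.1, -178.5]
force: [-0.6, -13.3, 3.1]
gripper_width: 12.1
gripper_force: 15.0
```

Request:
{"op": "move_arm", "data": {"plan": [[[0,-0.4,0],0,1],[[0,0,0],0,0.6],[[0,0,0],0,0.5],[[0,0,0],0,0.4],[[0,0,2],0,0.4]]}}

```text
time_s: 7.55
ee_pos: [524.5, -183.8, 164.4]
ee_rot: [179.8, -0.4, -178.5]
force: [0.6, -0.7, 0.9]
gripper_width: 40.8
gripper_force: 0.0
```

Request:
{"op": "move_arm", "data": {"plan": [[[0,0,4],0,0.4],[[0,0,5],0,0.4],[[0,-1,4.5],0,0.4],[[0,-3,3],0,0.4],[[0,0,0],0,0.4]]}}

```text
time_s: 8.05
ee_pos: [528.1, -227.7, 336.6]
ee_rot: [-179.7, 0.5, -178.7]
force: [-0.1, 1.1, 0.1]
gripper_width: 54.7
gripper_force: 0.0
```

Run:
```python
from look import *
p=look(['cell_holder','hatch_grip','light_port','read_key_top'],'ph2.png')
from cloud import *
C=cloud(p)
fin,m=box(C,[480,-250,153],[580,-130,168]); print('fin',len(fin),rect(fin))
deck,_=box(C,[400,-460,127],[650,-130,131.8]); print('deck',rect(deck))
for lo in (14,20,30,40,50,56,60,64):
    q,_=box(C,[460,-330,lo],[600,-235,lo+4]); print(lo,len(q),rect(q) if len(q)>5 else '')
```

```text
8.1 [ 527.  -225.8  333.6] [-179.9    0.2 -178.6] cam [ 442.  -228.5  506.1] [162.2   0.3  91.3] 66.00083341049454
  cell_holder [247.1 166.7] 0.85 [ 534.7 -279.    19. ]
  hatch_grip [319.5 187. ] 0.83 [ 528.3 -185.   161.1]
  light_port [265.2 163.6] 0.59 [ 523.1 -249.8   53.9]
  read_key_top [159.7 184.1] 0.95 [ 531.6 -364.   151.5]
fin 544 (array([ 525.9, -185.8]), array([54.6, 12. ]), 1.22)
deck (array([ 529.2, -265.7]), array([180.4, 270.7]), 1.32)
14 653 (array([ 532.8, -282.8]), array([110.7,  74.4]), 1.44)
20 326 (array([ 533.1, -282.7]), array([111.3,  74.5]), 1.48)
30 106 (array([ 532.6, -284.5]), array([112.4,  70.9]), 1.46)
40 116 (array([ 532.4, -285.1]), array([113.1,  69.9]), 1.51)
50 167 (array([ 534.6, -282.1]), array([108.3,  75.7]), 1.33)
56 214 (array([ 533.1, -282.1]), array([111.2,  75.9]), 1.2)
60 386 (array([ 531.6, -282.4]), array([114.5,  75.2]), 1.44)
64 323 (array([ 531.4, -282.7]), array([115.4,  75.2]), 1.86)
```

View pics/ph2.png

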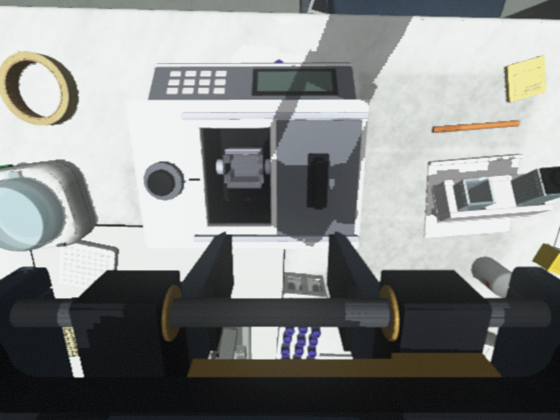

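The picture shows the chamber open, the holder at (243,165) and the fin at (318,180). The camera agrees with the TCP to within 1 mm. Now to the rack.

Request:
{"op": "move_arm", "data": {"plan": [[[0,5,0],0.8,0.4],[[0.2,4.9,0],0.8,0.4],[[0.2,4.9,0],0.8,0.4],[[0.2,3.8,-3],0.8,0.4],[[0.2,3.8,-3],0.8,0.4]]}}

```text
time_s: 8.8
ee_pos: [533.8, 1.7, 270.7]
ee_rot: [180.0, 0.0, -174.4]
force: [0.5, 0.0, -0.2]
gripper_width: 54.8
gripper_force: 0.0
```

Request:
{"op": "move_arm", "data": {"plan": [[[0.1,3.8,-3],0.8,0.4],[[0.1,3.8,-3],0,0.4],[[0.1,3.7,-3],0,0.4],[[0,0,0],0,0.4],[[0,0,0],0,0.4]], "squeeze": 12}}

```text
time_s: 9.3
ee_pos: [536.0, 113.0, 180.4]
ee_rot: [-180.0, -0.2, -173.6]
force: [-0.1, 0.1, 0.6]
gripper_width: 54.8
gripper_force: 0.0
```

Run:
```python
from cloud import *
s=env.state(); print(s['ee_pos'],s['ee_rot'])
p=load('ph2');C=cloud(p); q,_=box(C,[495,-312,55],[565,-250,70]); print('holder rim',rect(q),q.mean(0))
p=env.grab_frame('top');C=cloud(p)
q,m=box(C,[490,85,100],[560,140,135]); print('top cam stopper',len(q),q.mean(0) if len(q) else '')
for r in env.landmark_of(p,'ref_cell')[:3]: print(r, at(p,r['point'],36))
```

```text
[536.  113.  180.4] [-180.    -0.2 -173.6]
holder rim (array([ 528.7, -281. ]), array([53.7, 62. ]), 0.88) [ 528.8 -281.    62.4]
top cam stopper 0 
{'point': [216.0, 182.8], 'score': 0.66} [677.5 212.4  36. ]
{'point': [127.8, 224.3], 'score': 0.59} [562.1 460.6  36. ]
{'point': [269.0, 221.9], 'score': 0.58} [564.8  62.9  36. ]
```

Request:
{"op": "move_arm", "data": {"plan": [[[0.2,0,-3.5],0,0.4],[[0,0,-3.3],0,0.4],[[0,0,-2],0,0.4],[[0,0,-1],0,0.4],[[0,0,0],0,0.4]]}}

```text
time_s: 9.9
ee_pos: [539.2, 111.2, 83.7]
ee_rot: [-180.0, -0.1, -173.8]
force: [-0.9, 0.0, -0.0]
gripper_width: 54.1
gripper_force: 0.0
```

Request:
{"op": "move_arm", "data": {"plan": [[[0,0,0],0,0.6],[[0,0,0],0,0.8],[[0,0,0],0,1],[[0,0,0],0,1],[[0,0,0],0,1]], "squeeze": 12}}

```text
time_s: 10.4
ee_pos: [540.3, 112.6, 85.2]
ee_rot: [180.0, 0.2, -173.7]
force: [-0.9, 0.6, 6.1]
gripper_width: 36.1
gripper_force: 12.0
```

Request:
{"op": "move_arm", "data": {"plan": [[[-0.25,-0.03,0.43],0,1],[[-0.5,-0.05,0.87],0,1],[[-0.5,-0.06,0.87],0,1],[[-0.5,-0.05,0.87],0,1],[[-0.5,-0.06,0.87],0,1]]}}

```text
time_s: 10.9
ee_pos: [515.5, 109.4, 123.8]
ee_rot: [-180.0, -0.1, -173.8]
force: [-0.5, 0.1, -1.2]
gripper_width: 35.9
gripper_force: 12.0
```

Request:
{"op": "move_arm", "data": {"plan": [[[-0.5,-0.05,0.87],0,1],[[-0.5,-0.06,1.5],0,1],[[0,0,3],0,1],[[0,0,3],0,1],[[0,0,2],0,1]]}}

```text
time_s: 11.4
ee_pos: [505.7, 108.2, 228.9]
ee_rot: [-180.0, -0.0, -173.8]
force: [-0.1, -0.1, -1.5]
gripper_width: 36.1
gripper_force: 12.0
```

Request:
{"op": "move_arm", "data": {"plan": [[[0,0,2],0,1],[[0,0,0],0,1],[[0,0,0],0,1]]}}

```text
time_s: 11.7
ee_pos: [505.7, 108.3, 246.3]
ee_rot: [-180.0, -0.1, -173.8]
force: [-0.4, 0.2, -2.3]
gripper_width: 36.0
gripper_force: 12.0
```

Run:
```python
from cloud import *
s=env.state(); print(s['ee_pos'],s['ee_rot'])
p=env.grab_frame('side'); u,v=map(int,proj(p,s['ee_pos'])); print(u,v); save('side1.png',cv2.resize(p['frame'][v-60:v+60,u-75:u+75],(750,600)))
p=env.grab_frame('wrist'); np.savez('pics/w3',**{k:np.array(v) for k,v in p.items()}); C=cloud(p)
q,m=box(C,[440,60,60],[620,165,240]); print(len(q)); 
for lo in range(60,240,10):
  k=q[(q[:,2]>lo)&(q[:,2]<lo+10)]
  if len(k): print(lo,len(k),k.min(0),k.max(0))
```

```text
[505.7 108.3 246.3] [-180.    -0.1 -173.8]
230 167
531
60 465 [528.6  60.   60. ] [558.6 143.3  69.9]
70 66 [553.3  60.   70.1] [564.   72.3  74.9]
```

View pics/side1.png

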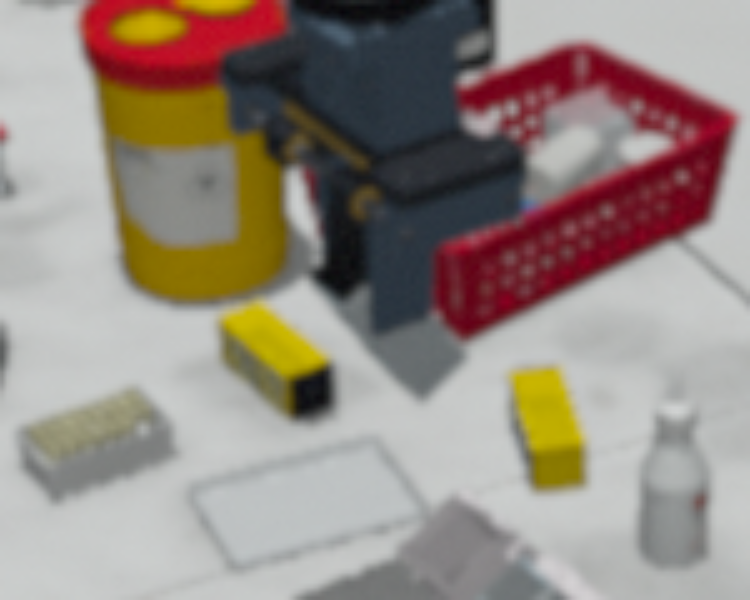

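The picture shows the cell held, leaning 30°. Now I carry it to the photometer with a turn.

Request:
{"op": "move_arm", "data": {"plan": [[[0.2,-2,0],-7.9,1],[[0.2,-3.2,0],-7.9,1],[[0.2,-3.2,0],-7.9,1],[[0.2,-3.2,0],-7.9,1],[[0.2,-3.2,0],-7.9,1]]}}

```text
time_s: 12.3
ee_pos: [515.8, -40.6, 245.2]
ee_rot: [-179.9, -0.2, 146.4]
force: [0.2, 0.1, -1.0]
gripper_width: 35.8
gripper_force: 12.0
```

Request:
{"op": "move_arm", "data": {"plan": [[[0.2,-3.2,0],-7.9,1],[[0.2,-3.2,0],-7.9,1],[[0.2,-3.2,0],-7.9,1],[[0.2,-3.2,0],-7.9,1],[[0.2,-3.2,0],-7.9,1]]}}

```text
time_s: 12.8
ee_pos: [525.9, -200.4, 245.1]
ee_rot: [-179.9, -0.1, 106.9]
force: [1.5, 0.1, -1.3]
gripper_width: 36.0
gripper_force: 12.0
```

Request:
{"op": "move_arm", "data": {"plan": [[[0.2,-3.2,0],-7.9,1],[[0.2,-3.1,0],-7.9,1],[[0,0,0],0,1],[[0,0,0],0,1],[[0,0,0],0,1]]}}

```text
time_s: 13.3
ee_pos: [530.4, -261.4, 245.9]
ee_rot: [-179.9, -0.1, 91.5]
force: [-0.3, 0.5, -0.9]
gripper_width: 36.3
gripper_force: 12.0
```

Run:
```python
from cloud import *
s=env.state(); print(s['time_s'],s['ee_pos'],s['ee_rot'],s['force'])
p=env.grab_frame('side'); u,v=map(int,proj(p,s['ee_pos'])); print(u,v); save('side2.png',cv2.resize(p['frame'][v-60:v+60,u-75:u+75],(750,600)))
```

```text
13.3 [ 530.4 -261.4  245.9] [-179.9   -0.1   91.5] [-0.3  0.5 -0.9]
315 245
```

View pics/side2.png

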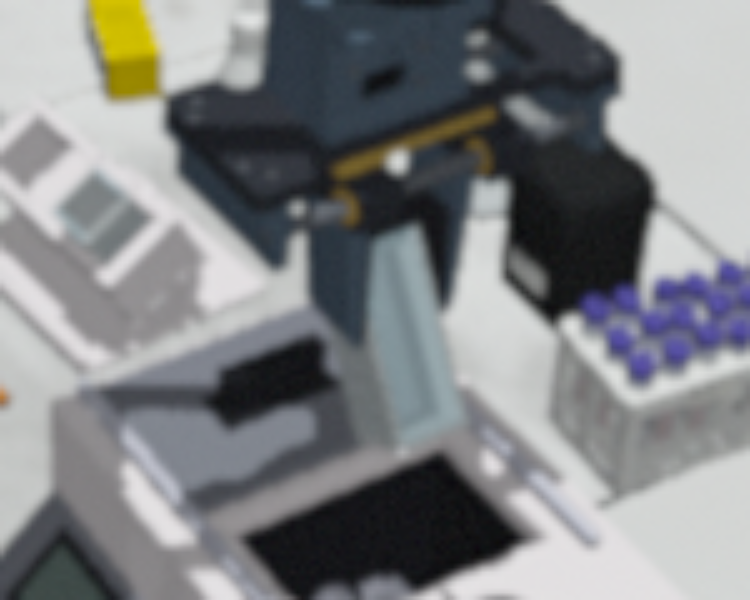

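The picture shows the cell still leaning, its bottom towards -y above the open chamber (dark well at (390,520)). I lower it into the well and upright it against the right wall above the holder, with a soft grip.

Request:
{"op": "move_arm", "data": {"plan": [[[-0.1,-0.3,-3],0,1],[[0,0,-3],0,1],[[0,0,-3],0,1],[[0,0,-1.8],0,1],[[0,0,-0.9],0,1]]}}

```text
time_s: 13.85
ee_pos: [528.9, -263.8, 127.9]
ee_rot: [-179.8, -0.1, 91.5]
force: [-0.1, 0.0, -0.7]
gripper_width: 35.8
gripper_force: 12.0
```

Request:
{"op": "move_arm", "data": {"plan": [[[0,0,0],0,1],[[0,0,0],0,1]], "squeeze": 5}}

```text
time_s: 14.05
ee_pos: [530.6, -265.3, 130.8]
ee_rot: [179.9, 0.0, 91.5]
force: [-0.1, -0.2, -1.4]
gripper_width: 35.8
gripper_force: 5.0
```

Request:
{"op": "move_arm", "data": {"plan": [[[0,-0.7,0],0,1],[[0,-0.8,0],0,1],[[0,-0.8,0],0,1]]}}

```text
time_s: 14.35
ee_pos: [530.3, -288.9, 130.7]
ee_rot: [179.9, -0.0, 91.4]
force: [-0.6, 3.0, -0.0]
gripper_width: 35.7
gripper_force: 5.0
```

Request:
{"op": "move_arm", "data": {"plan": [[[0,-0.6,0],0,1],[[0,-0.6,0],0,1],[[0,-0.5,0],0,1],[[0,0,0],0,1]]}}

```text
time_s: 14.75
ee_pos: [529.8, -305.7, 130.2]
ee_rot: [180.0, -0.0, 91.4]
force: [-0.5, 3.1, 3.0]
gripper_width: 35.7
gripper_force: 7.3
```

Run:
```python
from cloud import *
s=env.state(); print(s['time_s'],s['ee_pos'],s['ee_rot'],s['force'])
p=env.grab_frame('side'); u,v=map(int,proj(p,s['ee_pos'])); print(u,v); save('side3.png',cv2.resize(p['frame'][v-60:v+60,u-75:u+75],(750,600)))
```

```text
14.75 [ 529.8 -305.7  130.2] [180.   -0.   91.4] [-0.5  3.1  3. ]
323 296
```

View pics/side3.png

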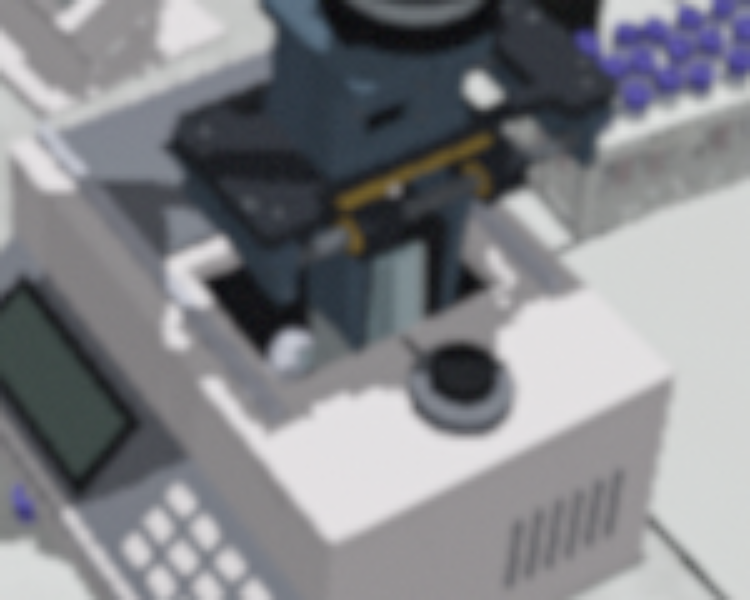

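The cell now looks upright against the wall. The picture budget is used up, so from here I check by depth numbers.

Request:
{"op": "move_arm", "data": {"plan": [[[0,-0.3,0],0,1],[[0,0,0],0,1]]}}

```text
time_s: 15.0
ee_pos: [530.0, -308.1, 130.2]
ee_rot: [180.0, -0.0, 91.4]
force: [-0.8, 4.9, 4.7]
gripper_width: 35.8
gripper_force: 7.5
```

```bash
cat > face.py <<'E'
from cloud import *
def face():
    s=env.state(); t=s['ee_pos']; print(s['time_s'],t,s['force'],s['gripper_width'],s['gripper_force'])
    p=env.grab_frame('side');C=cloud(p)
    q,m=box(C,[515,t[1]-45,132],[545,t[1]+30,t[2]+70])
    # visible -y glass face: greenish pixels
    f=p['frame'].astype(int)[m]; g=(f[:,1]>f[:,0]+8)&(f.sum(1)>330)
    k=q[g]; print(len(q),len(k))
    if len(k)>10:
        c=np.median(k,0); k=k[np.abs(k[:,1]-c[1])<12]
        A=np.c_[k[:,2]-130,k[:,0]-530,np.ones(len(k))]; sol=np.linalg.lstsq(A,k[:,1],rcond=None)[0]
        print('face y at z130 %.1f, tilt deg %.1f, zrange'%(sol[2],np.degrees(np.arctan(sol[0]))),k[:,2].min(),k[:,2].max(),'resid',np.std(k[:,1]-A@sol))
    return p,C
E
python3 -c "
from face import *
face()"
```

```text
15.0 [ 530.  -308.1  130.2] [-0.8  4.9  4.7] 35.82937843175079 7.517919193196576
133 60
face y at z130 -316.6, tilt deg 4.2, zrange 132.89598740436782 166.55279689163467 resid 1.3933120330938955
```

Request:
{"op": "move_arm", "data": {"plan": [[[0,-0.3,0],0,1],[[0,-0.2,0],0,1],[[0,0,0],0,1]]}}

```text
time_s: 15.35
ee_pos: [530.1, -312.8, 130.3]
ee_rot: [180.0, -0.0, 91.4]
force: [-0.5, 5.4, 5.9]
gripper_width: 36.0
gripper_force: 7.9
```

```bash
python3 -c "
from face import *
face()"
```

```text
15.35 [ 530.1 -312.8  130.3] [-0.5  5.4  5.9] 36.04301291138408 7.9497247919789515
145 58
face y at z130 -319.8, tilt deg 1.3, zrange 133.0543810848136 164.57223536270362 resid 1.2863702288459893
```

Request:
{"op": "move_arm", "data": {"plan": [[[0,0.5,0],0,1],[[0,0.8,0],0,1],[[0,0.9,0],0,1],[[0,0,0],0,1],[[0,0,0],0,1]], "squeeze": 10}}

```text
time_s: 15.9
ee_pos: [529.6, -290.9, 129.2]
ee_rot: [-179.9, -0.0, 91.5]
force: [0.6, 0.4, -1.4]
gripper_width: 35.5
gripper_force: 10.0
```

```bash
python3 -c "
from face import *
face();face()"
```

```text
15.9 [ 529.6 -290.9  129.2] [ 0.6  0.4 -1.4] 35.544386754739925 9.99992161989212
119 55
face y at z130 -298.7, tilt deg 2.1, zrange 132.1331221761542 165.21469510921236 resid 1.3844863919830566
15.95 [ 529.7 -291.2  129.4] [-0.5  0.2 -1.8] 35.72070716838684 9.99991849064827
117 57
face y at z130 -298.9, tilt deg 1.3, zrange 132.60581441536465 162.90935225265912 resid 1.1728378300671278
```

Request:
{"op": "move_arm", "data": {"plan": [[[0,0.15,-0.5],0,1],[[0,0,-0.7],0,1],[[0,0,-0.7],0,1],[[0,0,-0.5],0,1],[[0,0,0],0,1]], "squeeze": 6}}

```text
time_s: 16.5
ee_pos: [529.2, -289.6, 104.5]
ee_rot: [-179.9, -0.1, 91.4]
force: [-0.5, 0.2, -2.0]
gripper_width: 35.9
gripper_force: 6.0
```

Request:
{"op": "move_arm", "data": {"plan": [[[0,0,-0.5],0,1],[[0,0,-0.5],0,1],[[0,0,-0.5],0,1],[[0,0,0],0,1]]}}

```text
time_s: 16.9
ee_pos: [529.5, -289.9, 89.9]
ee_rot: [-179.9, -0.0, 91.4]
force: [-0.7, -0.4, -1.3]
gripper_width: 35.5
gripper_force: 6.0
```

Request:
{"op": "move_arm", "data": {"plan": [[[0,0,-0.3],0,1],[[0,0,-0.3],0,1],[[0,0,-0.3],0,1],[[0,0,0],0,1]]}}

```text
time_s: 17.3
ee_pos: [529.8, -290.0, 81.4]
ee_rot: [-180.0, 0.0, 91.4]
force: [-0.8, -0.3, -1.6]
gripper_width: 35.8
gripper_force: 6.0
```

Request:
{"op": "move_arm", "data": {"plan": [[[0,0,-0.2],0,1],[[0,0,-0.2],0,1],[[0,0,-0.1],0,1],[[0,0,0],0,1]]}}

```text
time_s: 17.7
ee_pos: [529.9, -290.1, 76.7]
ee_rot: [180.0, 0.0, 91.4]
force: [-0.4, -1.0, -1.4]
gripper_width: 36.2
gripper_force: 6.0
```

```bash
python3 -c "
from face import *
p,C=face()
q,m=box(C,[510,-320,95],[550,-255,140]); f=p['frame'].astype(int)[m].sum(1)
for lo in range(95,140,4):
  k=q[(q[:,2]>lo)&(q[:,2]<lo+4)]
  if len(k): print(lo,len(k),k.min(0),k.max(0))
"
```

```text
17.7 [ 529.9 -290.1   76.7] [-0.4 -1.  -1.4] 36.21508138974087 5.999990031123161
0 0
95 13 [ 519.3 -299.8   95.2] [ 549.  -294.4   98.7]
99 15 [ 523.4 -299.1   99. ] [ 549.4 -294.8  102.8]
103 16 [ 512.2 -305.5  103.3] [ 549.1 -294.5  106.7]
107 22 [ 519.8 -308.8  107.3] [ 549.8 -290.2  111. ]
111 25 [ 510.2 -308.   111. ] [ 549.9 -272.1  114.8]
115 7 [ 547.3 -306.6  115.2] [ 549.3 -287.3  118. ]
119 8 [ 547.3 -306.8  119.2] [ 549.  -275.   122.5]
123 13 [ 510.3 -307.3  123.1] [ 549.8 -275.9  126.8]
127 8 [ 511.8 -310.7  127.6] [ 549.7 -281.8  130.7]
131 5 [ 546.1 -305.7  131.6] [ 549.  -278.7  133.4]
```

Request:
{"op": "move_arm", "data": {"plan": [[[0,0,-0.15],0,1],[[0,0,-0.15],0,1],[[0,0,0],0,1]], "squeeze": 5}}

```text
time_s: 18.05
ee_pos: [530.0, -290.8, 75.1]
ee_rot: [179.9, 0.1, 91.5]
force: [-2.1, -2.1, 4.8]
gripper_width: 36.0
gripper_force: 5.0
```

Request:
{"op": "move_arm", "data": {"plan": [[[0,0,-0.15],0,1],[[0,0,-0.15],0,1],[[0,0,0],0,1]]}}

```text
time_s: 18.35
ee_pos: [530.0, -290.7, 72.2]
ee_rot: [179.9, 0.1, 91.5]
force: [-2.0, -1.1, 5.1]
gripper_width: 35.9
gripper_force: 5.0
```

Request:
{"op": "move_arm", "data": {"plan": [[[0,0,0],0,0.55],[[0,0,0],0,0.45],[[0,0,0],0,0.4],[[0,0,0],0,0.4],[[0,0,0],0,0.4]]}}

```text
time_s: 18.85
ee_pos: [529.8, -289.8, 70.6]
ee_rot: [-180.0, -0.0, 91.5]
force: [-0.1, -0.6, -0.3]
gripper_width: 54.8
gripper_force: 0.0
```

Request:
{"op": "move_arm", "data": {"plan": [[[0,0,2],0,0.4],[[0,0,4],0,0.4],[[0,0,5],0,0.4],[[0,0,5],0,0.4],[[0,0,0],0,0.4]]}}

```text
time_s: 19.35
ee_pos: [533.3, -291.8, 238.9]
ee_rot: [179.2, 0.5, 91.4]
force: [-0.0, -1.2, 0.1]
gripper_width: 54.5
gripper_force: 0.0
```

```bash
python3 -c "
from face import *
s=env.state(); print(s['time_s'],s['ee_pos'],s['gripper_width'])
for n in ('side','top'):
  p=env.grab_frame(n); C=cloud(p)
  q,m=box(C,[500,-312,98],[560,-250,130]); f=p['frame'].astype(int)[m].sum(1)
  print(n,len(q)); 
  for lo in range(98,130,4):
    k=q[(q[:,2]>lo)&(q[:,2]<lo+4)]
    if len(k): print(lo,len(k),k.mean(0),k.min(0),k.max(0))
"
```

```text
19.35 [ 533.3 -291.8  238.9] 54.47713018692139
side 263
98 21 [ 524.9 -292.3  100. ] [ 509.9 -301.5   98.2] [ 547.1 -265.2  101.9]
102 33 [ 522.6 -292.6  104. ] [ 509.7 -301.6  102.3] [ 547.8 -270.4  106. ]
106 40 [ 521.9 -288.6  108.1] [ 509.4 -301.6  106.1] [ 547.6 -265.3  109.9]
110 86 [ 526.1 -285.8  112.1] [ 510.4 -299.2  110.1] [ 546.  -264.3  113.8]
114 25 [ 524.7 -285.   115.5] [ 512.5 -299.5  114. ] [ 543.9 -266.3  117.6]
118 34 [ 527.5 -283.6  120.1] [ 518.6 -292.6  118.6] [ 537.1 -270.5  121.8]
122 24 [ 529.8 -280.6  122.9] [ 520.3 -288.5  122. ] [ 538.1 -273.7  124.5]
top 200
98 5 [ 529.7 -265.4  100.9] [ 511.5 -266.5   98.1] [ 543.8 -264.   101.9]
102 10 [ 524.7 -270.1  103.8] [ 511.2 -283.5  102.1] [ 545.9 -265.3  105.1]
106 35 [ 526.6 -277.5  108.4] [ 511.  -299.4  106.5] [ 545.9 -264.9  110. ]
110 65 [ 528.8 -281.5  112.1] [ 510.9 -300.6  110.1] [ 545.6 -265.4  114. ]
114 32 [ 529.5 -284.2  115.6] [ 513.4 -299.6  114. ] [ 545.3 -265.3  117.9]
118 31 [ 528.6 -284.1  120. ] [ 518.6 -292.9  118. ] [ 537.2 -272.3  121.9]
122 22 [ 527.3 -279.6  123.9] [ 518.6 -288.9  122.3] [ 534.4 -273.8  125.6]
```

Request:
{"op": "move_arm", "data": {"plan": [[[0,1,1],8.2,0.4],[[0,1,1],8.2,0.4],[[0,1,1],8.2,0.4],[[0,1,1],8.2,0.4],[[0,1,1],8.2,0.4]]}}

```text
time_s: 19.95
ee_pos: [529.0, -239.1, 278.7]
ee_rot: [-179.9, -0.2, 132.8]
force: [0.5, -0.1, 0.0]
gripper_width: 54.8
gripper_force: 0.0
```

Request:
{"op": "move_arm", "data": {"plan": [[[0,1,1],8.2,0.4],[[0,1,1],8.2,0.4],[[0,1,0],8.2,0.4],[[-0.2,1,0],8.2,0.4],[[-0.2,1,0],8.2,0.4]]}}

```text
time_s: 20.45
ee_pos: [525.0, -189.2, 298.4]
ee_rot: [179.9, -0.2, 173.8]
force: [0.6, 0.7, -0.5]
gripper_width: 54.9
gripper_force: 0.0
```

Request:
{"op": "move_arm", "data": {"plan": [[[0,0.5,0],8,0.4],[[0,0,0],0,0.4],[[0,0,0],0,0.4]]}}

```text
time_s: 20.75
ee_pos: [525.4, -184.8, 299.3]
ee_rot: [179.9, -0.1, -178.7]
force: [0.1, 0.3, -0.7]
gripper_width: 54.6
gripper_force: 0.0
```

```bash
python3 -c "
from look import *
from cloud import *
p=look(['ref_cell','cell_holder','hatch_grip'],'ph3.png')
C=cloud(p)
fin,m=box(C,[480,-250,153],[580,-130,168]); print('fin',len(fin),rect(fin))
for a,b in ((100,108),(108,112),(112,117),(117,121),(121,128)):
  q,m=box(C,[500,-312,a],[560,-250,b])
  if len(q)>5: print(a,len(q),rect(q),q.mean(0))
q,m=box(C,[500,-312,111.5],[560,-250,118]);A=np.c_[q[:,0]-529,q[:,1]+281,np.ones(len(q))];print('stopper plane',np.linalg.lstsq(A,q[:,2],rcond=None)[0]*[57,57,1])
"
```

```text
20.8 [ 525.6 -185.   299.6] [ 180.    -0.1 -178.7] cam [ 441.3 -186.7  469.7] [162.8  -0.1  91.2] 66.00083341049454
  ref_cell [211.3 167.5] 0.86 [ 510.6 -265.5   91.8]
  ref_cell [534.1 274.4] 0.66 [ 486.8 -110.4  384.4]
  cell_holder [215.  172.7] 0.57 [ 517.9 -262.6   86. ]
  cell_holder [449.9 128.5] 0.41 [464.5  54.3   1.4]
  hatch_grip [277.2 200.1] 0.59 [ 529.1 -187.1  161.1]
fin 648 (array([ 526.1, -185.9]), array([55.4, 11.2]), 1.09)
100 71 (array([ 520.5, -271.3]), array([49.1, 24.4]), 46.66) [ 522.  -269.9  103.4]
108 121 (array([ 529.2, -279.7]), array([35.4, 35.6]), 0.81) [ 521.1 -273.7  109.5]
112 554 (array([ 529.6, -279.9]), array([32.9, 33.8]), 0.98) [ 528.1 -278.7  113.5]
117 39 (array([ 528.3, -278.3]), array([20.1, 17.4]), 21.21) [ 525.6 -276.7  119.6]
121 267 (array([ 529.6, -280. ]), array([20.7, 20.5]), 19.78) [ 529.5 -279.7  122.3]
stopper plane [ -0.2   0.1 113.5]
```

The cell is seated upright: stopper at z 113.5 and flat, centre (529.6,-280.0), square within 1°. Now shut the hatch.

Request:
{"op": "move_arm", "data": {"plan": [[[0,-0.1,-4.5],0,0.4],[[0,0,-4.5],0,0.4],[[0,0,-4],0,0.4],[[0,0,-2.2],0,0.4],[[0,0,0],0,0.4]], "squeeze": 15}}

```text
time_s: 21.45
ee_pos: [523.5, -185.3, 145.3]
ee_rot: [179.8, -0.4, -178.6]
force: [-0.1, -0.5, 0.4]
gripper_width: 54.9
gripper_force: 0.0
```

Request:
{"op": "move_arm", "data": {"plan": [[[0,0,0],0,0.6],[[0,0,0],0,1],[[0,0,0],0,1],[[0,0,0],0,1],[[0,0,0],0,1]]}}

```text
time_s: 21.95
ee_pos: [526.2, -186.0, 149.5]
ee_rot: [-180.0, 0.1, -178.6]
force: [0.5, 0.4, 0.3]
gripper_width: 17.7
gripper_force: 0.0
```

Request:
{"op": "move_arm", "data": {"plan": [[[0,0,0],0,1],[[0,0,0],0,1],[[0,-0.5,0],0,1],[[0,-1.2,0],0,1],[[0.05,-1.3,0],0,1]]}}

```text
time_s: 22.45
ee_pos: [526.7, -212.9, 149.2]
ee_rot: [179.6, 0.0, -178.6]
force: [0.9, 9.9, 5.8]
gripper_width: 12.0
gripper_force: 15.0
```

Request:
{"op": "move_arm", "data": {"plan": [[[0.05,-1.3,0],0,1],[[0.05,-1.3,0],0,1],[[0.05,-1.2,0],0,1],[[0.05,-1,0],0,1],[[0,-0.8,0],0,1]]}}

```text
time_s: 22.95
ee_pos: [528.2, -269.8, 149.2]
ee_rot: [179.7, -0.0, -178.6]
force: [-0.9, 8.8, 5.4]
gripper_width: 12.1
gripper_force: 15.0
```

Request:
{"op": "move_arm", "data": {"plan": [[[0,-0.5,0],0,1],[[0,-0.2,0],0,1],[[0,0,0],0,1]]}}

```text
time_s: 23.25
ee_pos: [528.4, -278.0, 149.2]
ee_rot: [179.9, 0.0, -178.6]
force: [-0.3, 5.0, 6.5]
gripper_width: 12.1
gripper_force: 15.0
```

Request:
{"op": "move_arm", "data": {"plan": [[[0,-0.2,0],0,1],[[0,-0.15,0],0,1],[[0,0,0],0,1],[[0,0,0],0,1]]}}

```text
time_s: 23.65
ee_pos: [528.4, -280.5, 149.2]
ee_rot: [179.8, 0.0, -178.6]
force: [-0.1, 7.1, 5.2]
gripper_width: 11.8
gripper_force: 15.0
```

Request:
{"op": "move_arm", "data": {"plan": [[[0,-0.15,0],0,1],[[0,0,0],0,1],[[0,0,0],0,1]]}}

```text
time_s: 23.95
ee_pos: [528.5, -280.6, 149.2]
ee_rot: [179.6, 0.0, -178.6]
force: [-0.1, 10.6, 6.3]
gripper_width: 11.8
gripper_force: 15.0
```

Request:
{"op": "move_arm", "data": {"plan": [[[0,0.15,0],0,1],[[0,0,0],0,1],[[0,0,0],0,0.6],[[0,0,0],0,0.5],[[0,0,0],0,0.5]]}}

```text
time_s: 24.45
ee_pos: [528.2, -283.0, 148.4]
ee_rot: [-180.0, -0.0, -178.6]
force: [0.2, -0.6, -0.5]
gripper_width: 33.3
gripper_force: 0.0
```

Request:
{"op": "move_arm", "data": {"plan": [[[0,0,3],0,0.5],[[0,0,5],0,0.6],[[0,-0.5,5],0,1],[[0,-4,0],0,1],[[0,0,0],0,1]]}}

```text
time_s: 24.95
ee_pos: [528.6, -331.7, 279.9]
ee_rot: [-179.7, 0.2, -178.7]
force: [-0.2, 0.3, -0.3]
gripper_width: 15.4
gripper_force: 0.0
```

```bash
python3 -c "
from look import *
from cloud import *
p=look(['read_key_top'],'ph4.png')
C=cloud(p)
fin,m=box(C,[480,-320,153],[580,-240,168]); print('fin',len(fin),rect(fin))
key,_=box(C,[505,-395,149.5],[560,-340,156]); print('key',len(key),rect(key),key.mean(0))
for a in (133,138,142,146):
  q,_=box(C,[490,-405,a],[570,-335,a+4]); print(a,len(q),rect(q) if len(q)>3 else '')
"
```

```text
25.0 [ 528.1 -329.4  278.4] [-180.     0.  -178.7] cam [ 443.5 -332.5  449.8] [162.5   0.3  91.2] 66.00083341049454
  read_key_top [245.2 202.9] 0.62 [ 533.8 -365.4  151.3]
fin 768 (array([ 528.7, -280.8]), array([55.5, 12.2]), 1.54)
key 666 (array([ 531.1, -365.5]), array([28.1, 28.6]), 16.18) [ 530.7 -365.4  151.3]
133 36 (array([ 515.6, -357.9]), array([38.9, 11.1]), 63.14)
138 705 (array([ 530.9, -365.4]), array([44.5, 45. ]), 2.14)
142 174 (array([ 530.6, -365.1]), array([43.8, 40. ]), 21.81)
146 66 (array([ 530.5, -365.5]), array([28.3, 28.7]), 22.42)
```

Request:
{"op": "move_arm", "data": {"plan": [[[0.3,-3.6,0],0,1],[[0,0,-4],0,1],[[0,0,-4],0,1],[[0,0,-3],0,1],[[0,0,-0.8],0,1]]}}

```text
time_s: 25.55
ee_pos: [529.0, -361.1, 155.6]
ee_rot: [179.7, -0.4, -178.5]
force: [-0.0, -0.3, 0.1]
gripper_width: 0.8
gripper_force: 0.0
```

Request:
{"op": "move_arm", "data": {"plan": [[[0,0,0],0,1],[[0,0,0],0,1]]}}

```text
time_s: 25.75
ee_pos: [532.3, -363.6, 162.0]
ee_rot: [-179.9, 0.1, -178.5]
force: [-0.1, 0.3, 1.2]
gripper_width: 0.3
gripper_force: 0.0
```

Request:
{"op": "move_arm", "data": {"plan": [[[0,-0.2,-0.7],0,1],[[0,0,-0.5],0,1],[[0,0,-0.3],0,1],[[0,0,-0.2],0,1],[[0,0,0],0,1]]}}

```text
time_s: 26.25
ee_pos: [532.2, -366.2, 146.2]
ee_rot: [-179.8, 0.2, -178.6]
force: [-0.8, -0.4, 9.4]
gripper_width: 0.4
gripper_force: 5.1
```

Request:
{"op": "move_arm", "data": {"plan": [[[0,0,-0.1],0,1],[[0,0,-0.1],0,1],[[0,0,0],0,1],[[0,0,0],0,1]]}}

```text
time_s: 26.65
ee_pos: [532.2, -366.2, 146.1]
ee_rot: [-179.8, 0.2, -178.6]
force: [-3.1, 1.3, 17.3]
gripper_width: 0.8
gripper_force: 8.6
```

Request:
{"op": "move_arm", "data": {"plan": [[[0,0,1],0,1],[[0,0,3],0,1],[[0,0,5],0,1],[[0,4,4],0,1],[[0,0,0],0,1]]}}

```text
time_s: 27.15
ee_pos: [533.3, -328.4, 273.4]
ee_rot: [-179.8, 0.5, -178.4]
force: [-0.2, -0.2, -0.8]
gripper_width: 0.8
gripper_force: 0.0
```

Request:
{"op": "move_arm", "data": {"plan": [[[0,0,0],0,1],[[0,0,0],0,1],[[0,0,0],0,1]]}}

```text
time_s: 27.45
ee_pos: [530.6, -330.2, 264.8]
ee_rot: [179.9, -0.2, -178.6]
force: [0.1, 0.1, 0.3]
gripper_width: 0.3
gripper_force: 0.0
```

```bash
python3 -c "
from look import *
from cloud import *
p=look([],'ph5.png')
C=cloud(p)
fin,m=box(C,[480,-320,153],[580,-240,168]); print('fin',len(fin),rect(fin))
key,_=box(C,[505,-395,146],[560,-340,156]); print('key',len(key),rect(key),np.median(key,0))
if 1<len(fin) and abs(rect(fin)[0][1]+280.8)<2.5 and np.median(key[:,2])>150: print(env.job_done())
"
```

```text
27.5 [ 530.7 -330.3  265. ] [ 179.9   -0.2 -178.6] cam [ 446.5 -332.4  435.3] [162.8  -0.2  91.4] 66.00083341049454
fin 842 (array([ 528.4, -280.8]), array([55.1, 12.4]), 1.75)
key 785 (array([ 530.8, -365.3]), array([29. , 28.9]), 70.01) [ 530.  -365.2  151.3]
the job is handed in; nothing more can be done
None
```

I handed the job in at about 27.5 s: the tall cell measured upright and fully home with its clear faces to the ports, the hatch is shut, and the read key went fully down and came back up; no verdict was returned.

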